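Hold the washer filter's bayonet cap at its vent point

TASK

The scale filter of the washing machine has to be vented. Slide the guard on top of the filter housing fully open towards the near end, take the grey cap by its grip bar, put it into the socket with its two lugs in the slots, press it down against the spring and turn it clockwise only half-way to the lock, so that the bar points at the two ribs outside the collar; never turn it on into the lock catch. Finish while still gripping the cap there, held pressed fully down, and leave the two cotton reels on the bare worktop standing where they are.

Things in the scene. Friction and masses are not known exactly. Their poses are not given: they have to be found in the camera images.
- housing: Filter housing, fixed on the worktop: white box 200 (x) x 112 (y) x 30 mm, a rail along each long side (tops 70 mm above the worktop), two brass hose tails at the +x end. Origin: centre of its underside, at worktop height; +x is the long axis, away from the robot, z up. The round grey socket collar (80 mm outside, top 56 mm above the worktop) stands at x = +45 mm, y = 0, under the guard.
- socket_seat (a point): On the socket axis, 34 mm above the worktop: where the cap's underside centre lies when fully down. Axes as the housing. Bore 51 mm; its 6 mm thick mouth flange has two slots 12 mm wide, to 33.5 mm from the axis, on the housing's +x and -x sides. Below it the pressed cap turns only clockwise from above: 45 degrees = half-way (steel ribs outside the collar), catch from 59, 90 = lock (round bosses).
- guard (a joint): Slide of the guard, a grey plate 84 x 98 x 4 mm in the rails (60 to 64 mm above the worktop) that covers the socket: 0 = shut, 0.095 m = fully open. It opens along the housing's -x, towards the robot, and stays where it is left (about 1.5 N of friction).
- guard_grip (a point): Centre of the guard's upright fin, 80 mm above the worktop. The fin is 12 mm thick (along the housing's x) x 44 mm long (along its y) and rises from 64 to 92 mm above the worktop; pinch it from above across its thickness.
- cap: Loose grey bayonet cap, upright on the worktop. Origin: centre of its underside. Spigot 47 mm dia., 22 mm high, chamfered foot; brim 72 mm dia., 22 to 28 mm up; grip bar 54 (along x) x 14 mm (y), 28 to 54 mm up. Two lugs 8 mm wide, 7 to 12 mm up, reach 30.5 mm from the axis on +x and -x, under the bar's ends; fits either way round. 70 to 130 g. Fully down, the brim rests on the collar.
- vent_pin (a joint): Sprung steel disc in the socket, pushed down by the cap's underside: 0 = free, 0.006 m = cap fully down (lugs 4 mm below the flange); pushes back with 3 N at 0 and 5 N at 0.006. It lifts a turned cap by 4 mm if that is let go.
- lock_catch (a joint): Spring ball catch in the socket wall: 0 = untouched; a lug that turns into the lock pushes it out by up to 3 mm before it clicks.
- thread_rust: Cotton reel with rust-brown thread, 30 mm diameter x 38 mm, upright on the worktop, a bystander; origin at the centre of its underside.
- thread_grey: Cotton reel with grey thread, otherwise like thread_rust, a bystander; origin at the centre of its underside.

How it is judged:
By the outcome, as a careful person would: the job done as asked, in the order asked, and still so for the second after the job is handed in, while the arm keeps its last pose, push and grip.
It also fails if it takes over 51 s, if anything falls off the work surface, if the arm or the gripper's body presses on something with over 40 N, if the wrist force passes 120 N, or if a joint passes its speed limit or range.

ROBOT

A 6-joint arm with a two-finger parallel gripper is mounted at the origin on a cart in front of the work surface, level with it; the furniture and walls round the work are solid. World frame = base frame: x ahead of the robot, y to its left, z up, the work surface at z = 0. Lengths are in m, angles in rad, forces in N, time in s.
With the tool pointing down it reaches from about 0.375 to 0.925 m from the base axis. Payload 5.7 kg.
Tool frame: the origin (TCP) lies midway between the tips of the shut fingers; the grasp point (between the pads) lies 19 mm behind it; z points along the fingers, y is the line along which they close (so a half turn about z gives the same grasp; the last joint's range is limited). The gripper opens to 88 mm and grips with 3 to 60 N. Pads are 20 mm wide; open, the fingers measure 115 mm over their backs; the gripper's body (75 mm by 178 mm) begins 61 mm behind the grasp point.
Start: joints at [1.163, 0.359, 1.51, -0, 1.272, -0.115], TCP at [0.173, 0.574, 0.186] pointing down, gripper open.
Joint ranges: [-2.97, 2.97], [-1.01, 2.36], [0.21, 2.38], [-0.96, 4.11], [0.2, 2.71], [-2.98, 2.98]. Speed limits (rad/s): [2.39, 2.39, 3.14, 3.14, 3.14, 3.14].

INTERFACE

Orientations are given as a unit quaternion [x, y, z, w].
In Python, from bench import move_ptp, servo_line, goto_joints, move_gripper, sleep, inverse_kinematics, capture, PlanningError, close_job, spot_in, silhouettes, current_clock, current_joint_pos, current_qvel, current_joint_torque, current_position, current_orientation, current_force, current_torque, current_finger_gap, current_grip_force gives the robot as it stands. Calls block until the motion is done:
- move_ptp(position, orientation): joint-space move of the TCP to a pose.
- servo_line(position, orientation=None, rate=0.15, contact_N=None): straight line of the TCP; orientation=None keeps the orientation; rate is the mean speed in m/s. With contact_N (N) it stops when the force on the tool has changed by that much, and returns True; else False.
- goto_joints(angles): joint-space move.
- move_gripper(opening): finger opening in m; the grip force is fixed at half the most; returns when the fingers have stopped.
- sleep(seconds).
- inverse_kinematics(position, orientation): joint angles nearest the present ones, or None.
- capture(name): name is "side" or "top" or "wrist"; returns a dict with "image" (384x512x3 uint8, blue, green, red), "range_z" (384x512 float32, m along the optical axis (not along the pixel's ray), 0 where there is no reading), "intrinsics" (3x3 intrinsics, pixels), "R" (3x3) and "t" (3): a world point X has camera coordinates R X + t. Camera axes: x right, y down, z forward; pixel columns grow to the right and rows downward; lengths in m; the calibration is good to about 2 mm. A picture is of the moment at which its call begins.
A pose or a line that the arm cannot do raises PlanningError and nothing moves.
- close_job(): hands the job in; it is judged then, once.
Trained networks look in the newest picture that a camera, given by its name, has taken for a name from the list of things; names that differ only in an ending like _2 or _b are one class to them, and where a whole thing is asked for, a point or a joint stands for the part that bears it (a point fixed in the world has none). Each returns a list of dicts, best first, with "conf" (0 to 1); they miss things now and then, are a little off and sometimes report something else, mostly with a low value. They report only what shows in the picture. A call takes as long as a camera call.
- spot_in(camera, query): "xy" ([column, row] in pixels, amid what is visible of it).
- silhouettes(camera, query): "region" (384x512 bool, what is visible of it) and "xy" ([column, row] in pixels, amid what is visible of it).
Readings, each from a call of its own:
- current_clock(): time.
- current_joint_pos(): joint angles.
- current_qvel(): joint speeds.
- current_joint_torque(): joint torques, N m.
- current_position(): TCP position.
- current_orientation(): TCP orientation.
- current_force(): force on the tool from outside, world axes, zero at the start.
- current_torque(): the same for the moment, N m.
- current_finger_gap(): finger opening in m.
- current_grip_force(): force on a finger pad.
Only numpy, scipy, OpenCV 4.12 (cv2) and the standard library are available. Lean on these libraries where they do the work, as an engineer would, in place of code of your own. Each camera call takes 0.05 s, during which the arm holds its last target. There are 200 camera calls.

## Working session

There is one attempt and no reset: what is moved stays moved. The work goes in short steps, each a Python script; the robot and the scene stay as the last script left them, time stands still between calls to the robot, and variables do not carry over. Pictures are saved under pics/ and viewed, at most 10 in all, crops included, and the job is handed in when it is done.

```bash
mkdir -p pics; ls
cat > h.py <<'E'
from bench import *
import numpy as np, cv2
from scipy.spatial.transform import Rotation as Ro
def world(c,m):
    v,u=np.nonzero(m&(c["range_z"]>0)); z=c["range_z"][v,u]; K=c["intrinsics"]
    P=np.stack([(u-K[0,2])*z/K[0,0],(v-K[1,2])*z/K[1,1],z],1)
    return (P-c["t"])@c["R"]
def down(yaw): # tool y axis at angle yaw in world
    return (Ro.from_euler('z',yaw)*Ro.from_euler('x',np.pi)).as_quat()
E
python3 - <<'E'
from h import *
print(current_clock(),current_orientation())
ims=[]
for n in ["side","top"]:
    c=capture(n); ims.append(c["image"]); np.save(n,c,allow_pickle=True)
    print(n,c["R"].round(3).tolist(),c["t"].round(3))
    for q in ["housing","guard","guard_grip","cap","vent_pin","thread_rust","thread_grey"]:
        for d in silhouettes(n,q)[:2]:
            P=world(c,d["region"])
            if len(P)==0: continue
            t=P[P[:,2]>np.percentile(P[:,2],95)-.008]
            print(q,round(d["conf"],2),np.round(d["xy"]),len(P),np.median(P,0).round(3),"top",t.mean(0).round(3),t.min(0).round(3),t.max(0).round(3))
for n,i in zip("st",ims): cv2.imwrite(f"pics/{n}0.png",i)
E
```

```text
pics
0.0 [ 1.45876500e-01  9.89302388e-01 -8.83533279e-04 -2.27694498e-04]
side [[0.881, -0.472, -0.018], [-0.299, -0.528, -0.795], [0.366, 0.706, -0.607]] [-0.635  0.11   0.871]
housing 0.83 [223. 175.] 3975 [ 0.575 -0.103  0.04 ] top [ 0.606 -0.09   0.07 ] [ 0.479 -0.189  0.063] [0.7   0.002 0.094]
guard 0.62 [234. 156.] 733 [ 0.617 -0.077  0.065] top [ 0.625 -0.076  0.089] [ 0.611 -0.092  0.082] [ 0.642 -0.057  0.094]
guard_grip 0.95 [238. 154.] 722 [ 0.617 -0.078  0.065] top [ 0.625 -0.076  0.088] [ 0.611 -0.092  0.082] [ 0.642 -0.057  0.094]
cap 0.96 [295. 226.] 798 [ 0.63  -0.318  0.028] top [ 0.634 -0.312  0.052] [ 0.612 -0.329  0.046] [ 0.66  -0.29   0.056]
vent_pin 0.52 [238. 155.] 740 [ 0.617 -0.077  0.065] top [ 0.625 -0.075  0.089] [ 0.611 -0.092  0.083] [ 0.642 -0.052  0.094]
thread_rust 0.67 [295. 280.] 357 [ 0.552 -0.442  0.031] top [ 0.555 -0.437  0.038] [ 0.542 -0.451  0.031] [ 0.57  -0.422  0.04 ]
thread_grey 0.8 [244. 253.] 311 [ 0.504 -0.34   0.028] top [ 0.506 -0.334  0.037] [ 0.492 -0.347  0.031] [ 0.521 -0.318  0.041]
thread_grey 0.56 [228. 172.] 4014 [ 0.575 -0.102  0.04 ] top [ 0.604 -0.09   0.069] [ 0.479 -0.189  0.063] [0.696 0.001 0.094]
top [[-0.007, -1.0, -0.014], [-0.987, 0.009, -0.161], [0.161, 0.013, -0.987]] [-0.238  0.57   0.85 ]
housing 0.81 [194. 192.] 3737 [ 0.585 -0.093  0.035] top [ 0.608 -0.081  0.071] [ 0.477 -0.188  0.065] [0.698 0.    0.096]
guard 0.92 [183. 174.] 1235 [ 0.623 -0.071  0.066] top [ 0.624 -0.071  0.092] [ 0.61  -0.091  0.084] [ 0.639 -0.052  0.096]
cap 0.87 [280. 173.] 614 [ 0.634 -0.307  0.03 ] top [ 0.636 -0.307  0.054] [ 0.613 -0.326  0.049] [ 0.659 -0.289  0.059]
thread_grey 0.51 [290. 223.] 135 [ 0.505 -0.332  0.039] top [ 0.506 -0.332  0.039] [ 0.492 -0.347  0.035] [ 0.52  -0.319  0.044]
```

View pics/t0.png

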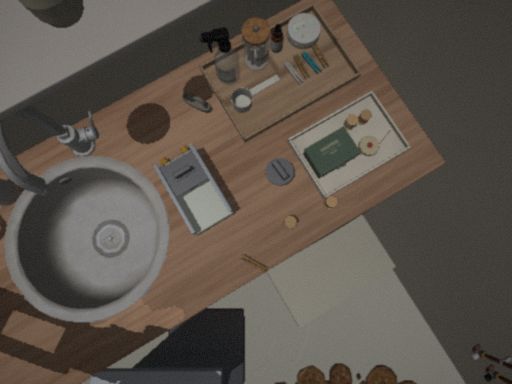

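View pics/s0.png

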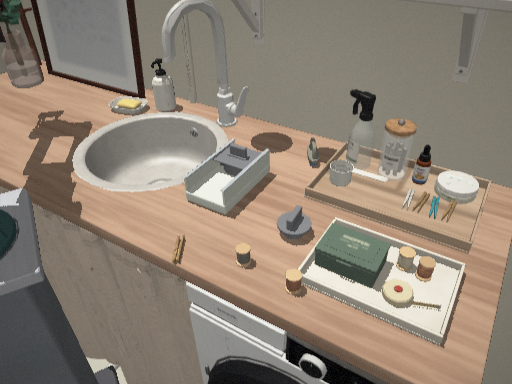

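The top view shows the guard fin at (184,172), the cap at (281,172) and the worktop reels at (291,221) and (332,202). The side view agrees: cap (295,226), reels (244,253) and (295,280). Next I'll get rough yaws and take wrist looks at the cap and then the housing.

```bash
cat >> h.py <<'E'
def rect(P):
    (c,s,a)=cv2.minAreaRect((P[:,:2]*1000).astype(np.float32))
    if s[0]<s[1]: s=s[::-1]; a+=90
    a=(a+90)%180-90
    return np.round(c,1),np.round(s,1),round(a,1)
def zband(P,lo,hi): return P[(P[:,2]>lo)&(P[:,2]<hi)]
def allw(c): return world(c,np.ones((384,512),bool))
def near(P,x,y,r): return P[np.hypot(P[:,0]-x,P[:,1]-y)<r]
def best(yaws,p):
    o=[]
    for y in yaws:
        q=inverse_kinematics(p,down(y))
        if q is not None: o.append((y,np.round(q,2).tolist()))
    return o
E
python3 - <<'E'
from h import *
for n in ["side","top"]:
    P=allw(np.load(n+".npy",allow_pickle=True).item())
    H=near(P,.59,-.09,.16)
    print(n,"rails",rect(zband(H,.06,.075)),"fin",rect(zband(near(H,.625,-.072,.06),.08,.1)),"bar",rect(zband(near(P,.636,-.308,.05),.042,.065)),"brim",rect(zband(near(P,.636,-.308,.06),.02,.035)))
H=zband(near(P,.59,-.09,.16),.06,.075); hy=np.radians(rect(H)[2]);print(hy)
for k in (0,np.pi,-np.pi): print(best([hy+k],[.625,-.072,.2]), best([hy+np.pi/2+k,hy+np.pi/4+k],[.63,-.06,.1]))
a=hy if abs(hy)<np.pi/2 else hy
E
```

```text
side rails (array([588.6, -92.9]), array([196.3, 113.1]), 30.5) fin (array([624.6, -73.6]), array([42.6, 16. ]), -50.4) bar (array([ 635.7, -309.4]), array([53.4, 14.5]), 34.8) brim (array([ 636.3, -308.5]), array([71.4, 70.2]), 8.2)
top rails (array([588.8, -92. ]), array([195.9, 110.2]), 30.8) fin (array([625.1, -70.6]), array([43.3, 12.2]), -60.6) bar (array([ 636.1, -308. ]), array([52.9, 14.3]), 35.0) brim (array([ 636.1, -307.9]), array([70.4, 69.3]), -43.5)
0.5375614096142535
[(np.float64(0.5375614096142535), [-0.22, 0.39, 1.43, -0.0, 1.33, 0.81])] [(np.float64(2.10835773640915), [-0.2, 0.49, 1.53, 0.0, 1.12, -0.74]), (np.float64(1.3229595730117016), [-0.2, 0.49, 1.53, -0.0, 1.12, 0.04])]
[(np.float64(3.6791540632040465), [-0.22, 0.39, 1.43, 0.0, 1.33, -2.33])] [(np.float64(5.2499503899989435), [-0.2, 0.49, 1.53, -0.0, 1.12, 2.4])]
[(np.float64(-2.6040312439755398), [-0.22, 0.39, 1.43, 0.0, 1.33, -2.33])] [(np.float64(-1.0332349171806432), [-0.2, 0.49, 1.53, -0.0, 1.12, 2.4])]
```

Run:
```python
from h import *
for n in ["side","top"]:
    P=allw(np.load(n+".npy",allow_pickle=True).item())
    T=P[(P[:,2]>.12)&(P[:,0]<1.0)&(P[:,0]>.2)&(P[:,1]>-.6)&(P[:,1]<.75)]
    r=np.hypot(T[:,0],T[:,1]); o=np.argsort(r)[:400:40]; print(n,T[o].round(2).tolist(), r[o].round(2))
    T=T[T[:,1]<.1]; print(T.min(0) if len(T) else None)
o=current_orientation()
p=np.array(current_position()); 
move_ptp([.42*np.cos(1.0),.42*np.sin(1.0),.2],down(np.radians(30.6)))
move_ptp([.45,.0,.2],down(np.radians(30.6)))
move_ptp([.61,-.078,.2],down(np.radians(30.6)))
c=capture("wrist"); np.save("w1",c,allow_pickle=True); cv2.imwrite("pics/w1.png",c["image"])
P=allw(c); H=near(P,.59,-.09,.16)
print(current_clock(),current_joint_pos(),current_position(),len(H))
print("rails",rect(zband(H,.066,.075)),"fin",rect(zband(near(H,.625,-.072,.05),.085,.1)))
```

```text
side [[0.54, 0.16, 0.24], [0.55, 0.16, 0.27], [0.55, 0.16, 0.26], [0.55, 0.16, 0.29], [0.56, 0.16, 0.26], [0.56, 0.16, 0.31], [0.56, 0.16, 0.31], [0.56, 0.16, 0.26], [0.56, 0.16, 0.26], [0.57, 0.16, 0.32]] [0.57 0.57 0.57 0.58 0.58 0.58 0.58 0.58 0.59 0.59]
[ 0.86335269 -0.43011313  0.12000432]
top [[0.54, 0.17, 0.24], [0.55, 0.16, 0.25], [0.55, 0.16, 0.28], [0.55, 0.16, 0.29], [0.55, 0.16, 0.3], [0.56, 0.16, 0.28], [0.56, 0.16, 0.25], [0.56, 0.16, 0.32], [0.56, 0.16, 0.32], [0.56, 0.15, 0.31]] [0.57 0.57 0.57 0.57 0.57 0.58 0.58 0.58 0.58 0.58]
[ 0.63481435 -0.59998131  0.12004454]
4.8667 [-2.37961776e-01  3.67486335e-01  1.46228783e+00  3.30249568e-04
  1.31396918e+00  7.97557422e-01] [ 0.60816886 -0.0764808   0.19975576] 96514
rails (array([592. , -88.5]), array([186.1, 110.3]), 30.7) fin (array([624.9, -69.4]), array([43.3, 11.4]), -59.4)
```

View pics/w1.png

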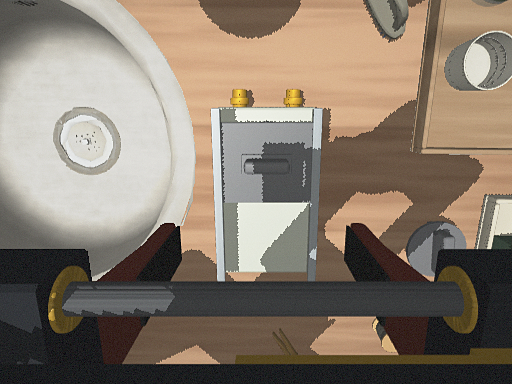

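The wrist view shows the fin at (267,166), rails at columns 215 and 315, and the cap at (437,248). The fingers close along the image's horizontal, so my `down()` yaw is the tool x direction, and I'll use hy+90° for the fin.

```bash
cat >> h.py <<'E'
HY=np.radians(30.7); AX=np.array([np.cos(HY),np.sin(HY),0])
E
python3 - <<'E'
from h import *
q=down(HY+np.pi/2); f=np.array([.625,-.070,.069])
move_ptp(f+[0,0,.05],q); move_gripper(.045)
print(current_position(),current_clock())
print(servo_line(f,q,rate=.08,contact_N=8),current_position())
move_gripper(0.0); print("gap",current_finger_gap(),current_grip_force(),current_position(),current_force())
p=np.array(current_position())
print(servo_line(p-AX*.085,q,rate=.08,contact_N=12),current_force())
print(servo_line(p-AX*.102,q,rate=.03,contact_N=10),current_force())
d=np.array(current_position())-p; print("moved",d@AX,d,current_finger_gap(),current_clock())
E
```

```text
[ 0.6249764  -0.07000306  0.11895548] 7.0667
False [ 0.62523897 -0.0700577   0.06907083]
gap 0.0001393706951584321 0.0 [ 0.62498935 -0.07001301  0.06900644] [0.46075564 0.18198133 0.27949011]
False [1.04734145 0.88147154 0.65080814]
False [ 0.21047581  0.1304694  -0.26209847]
moved -0.10198737610030359 [-8.76312662e-02 -5.21747180e-02  9.72627090e-05] 0.0007116095900891533 10.5833
```

Run:
```python
from h import *
p=np.array(current_position()); servo_line(p+[0,0,.06],rate=.2)
c=capture("side"); cv2.imwrite("pics/s2.png",cv2.resize(c["image"][80:320,100:420],(800,600)))
P=allw(c);H=near(P,.59,-.09,.14)
for d in silhouettes("side","guard_grip")[:2]: print(d["conf"],d["xy"])
c=capture("top");P=allw(c)
print(current_orientation(),down(HY+np.pi/2),"fin",rect(zband(near(P,.625,-.072,.06),.08,.098)),current_force(),current_finger_gap())
```

```text
0.94 [236.6, 156.3]
[ 4.94669019e-01  8.69080407e-01 -2.40250659e-04 -1.32278806e-03] [4.94700456e-01 8.69063553e-01 5.32147949e-17 3.02916665e-17] fin (array([0., 0.]), array([0., 0.]), 0.0) [0.22151953 1.20032902 0.26524946] 0.0007039976807669312
```

View pics/s2.png

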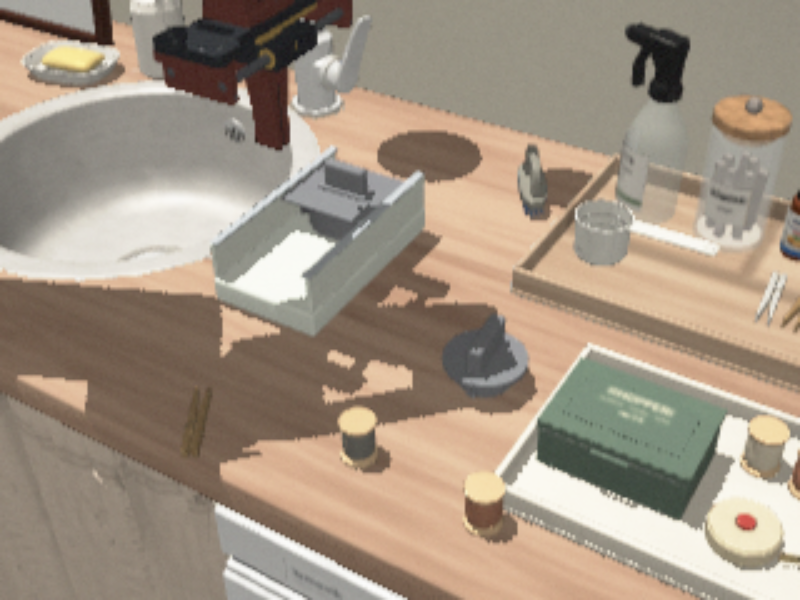

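Crop of the side view: fin still at about (345,180) and guard shut. The fingertip is at (270,145), yet the reported TCP should project to about (272,180), so the tip looks some 30 mm high. I'll measure the real fingertip height.

Run:
```python
from h import *
p=np.array(current_position()); print(p,current_joint_pos(),current_clock())
c=capture("side"); P=near(allw(c),p[0],p[1],.07)
T=P[P[:,2]>.11]
for z in np.arange(.11,.22,.01):
    t=zband(T,z,z+.01)
    if len(t): print(round(z,2),len(t),t.min(0).round(3),t.max(0).round(3),t.mean(0).round(3))
c=capture("wrist"); cv2.imwrite("pics/w3.png",c["image"])
```

```text
[ 0.53614393 -0.1217343   0.12762358] [-3.48897780e-01  3.50484047e-01  1.68697456e+00 -3.34018242e-05
  1.10682274e+00 -8.84770189e-01] 11.1833
0.16 32 [ 0.524 -0.136  0.163] [ 0.551 -0.118  0.17 ] [ 0.535 -0.127  0.167]
0.17 58 [ 0.524 -0.136  0.17 ] [ 0.55  -0.115  0.18 ] [ 0.535 -0.128  0.175]
0.18 57 [ 0.524 -0.137  0.18 ] [ 0.55  -0.117  0.19 ] [ 0.535 -0.128  0.185]
0.19 61 [ 0.523 -0.136  0.19 ] [ 0.553 -0.118  0.2  ] [ 0.535 -0.128  0.195]
0.2 66 [ 0.522 -0.137  0.2  ] [ 0.552 -0.118  0.21 ] [ 0.535 -0.129  0.205]
0.21 73 [ 0.521 -0.139  0.21 ] [ 0.553 -0.118  0.22 ] [ 0.534 -0.13   0.215]
```

View pics/w3.png

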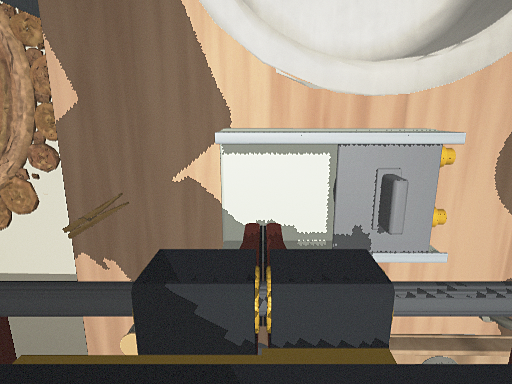

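The fingertips are really at z≈0.163 while the TCP reads 0.128, an offset of about 35 mm along the tool. That explains the miss: nothing was touched. I'll find the exact offset by touching the guard plate (64 mm) lightly with the open fingers, then grip.

Run:
```python
from h import *
q=down(HY+np.pi/2); f=np.array([.625,-.070,.08])
move_gripper(.045); move_ptp(f+[0,0,.04],q)
print(servo_line([f[0],f[1],.048],q,rate=.08,contact_N=5),current_position())
print(servo_line([f[0],f[1],.015],q,rate=.02,contact_N=4),current_position(),current_force())
p=np.array(current_position()); p[:2]=f[:2]
servo_line(p+[0,0,.003],q,rate=.03)
move_gripper(0.0); g=current_finger_gap(); print("gap",g,current_grip_force(),current_force())
if g>.008:
    p=np.array(current_position())
    print(servo_line(p-AX*.088,q,rate=.08,contact_N=15),current_force())
    print(servo_line(p-AX*.103,q,rate=.025,contact_N=12),current_force())
    d=np.array(current_position())-p; print("moved",d@AX,d,current_finger_gap())
print(current_clock())
```

```text
False [ 0.62555003 -0.07008822  0.04848111]
True [ 0.62505852 -0.06993492  0.02815912] [-0.62520286  1.34046788  5.2384242 ]
gap 0.011622530167877404 30.000149309635162 [ 0.09144658 -0.37557198  1.46861007]
False [-1.19890387 -1.14659123  2.32849294]
True [1.3762513  1.12695162 1.67560223]
moved -0.09267506765511083 [-7.97150972e-02 -4.72670551e-02 -2.25539315e-05] 0.011856328842916247
17.175
```

Run:
```python
from h import *
q=down(HY+np.pi/2)
p=np.array(current_position()); print(p)
print(servo_line(p-AX*.008,q,rate=.02,contact_N=20),current_force(),(np.array(current_position())-p)@AX,current_finger_gap())
move_gripper(.045)
p=np.array(current_position()); servo_line(p+[0,0,.07],rate=.2)
move_gripper(.07)
move_ptp([.60,-.20,.155],down(np.radians(33)))
c=capture("wrist"); cv2.imwrite("pics/w4.png",c["image"]); np.save("w4",c,allow_pickle=True); P=allw(c)
print("bar",rect(zband(near(P,.636,-.308,.05),.045,.062)),"brim",rect(zband(near(P,.636,-.308,.06),.02,.035)))
s=np.array([.589,-.0915])+.045*AX[:2]; H=near(P,*s,.2)
print("collar",s,rect(zband(near(P,*s,.05),.050,.0595)),"rails",rect(zband(H,.066,.075)),"fin",rect(zband(H,.085,.1)),"plate",rect(zband(H,.0605,.0655)))
print(current_clock())
```

```text
[ 0.5454007  -0.11728548  0.03124238]
True [2.30603497 2.45693311 2.36121223] 0.00023549156672246805 0.011510359512395126
bar (array([ 635.4, -306.3]), array([53.5, 14.4]), 35.0) brim (array([ 637.1, -306.6]), array([71.5, 67.6]), 87.0)
collar [ 0.62769335 -0.06852557] (array([625.5, -67.6]), array([86.9, 79. ]), -42.9) rails (array([588. , -90.9]), array([195.5, 110.7]), 30.7) fin (array([ 545.3, -116.8]), array([43.6, 12.6]), -59.4) plate (array([589.9, -93.8]), array([192.1, 103.7]), 30.7)
20.5917
```

View pics/w4.png

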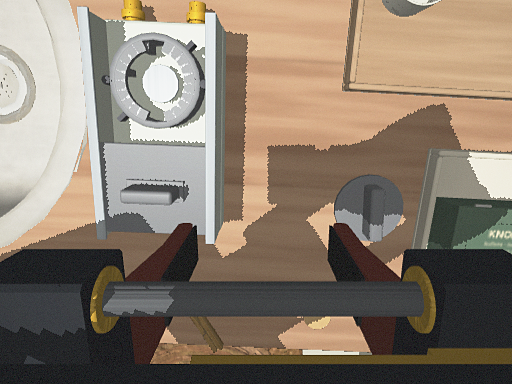

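The wrist view shows the socket fully uncovered, with its collar at (158,80), and the guard against its near stop (fin at (150,193)). The cap is at (369,210). The 92.5 mm stroke matches closing having nudged the guard about 2.5 mm first. Now grasp the cap.

```bash
cat >> h.py <<'E'
OFF=.0358; SK=np.array([.627,-.0688]); CY=np.radians(35)
E
python3 - <<'E'
from h import *
P=allw(np.load("w4.npy",allow_pickle=True).item()); t=zband(near(P,*SK,.046),.0535,.058)
r=cv2.fitEllipse(cv2.convexHull((t[:,:2]*1000).astype(np.float32))); print("collar",r)
q=down(CY); c=np.array([.6358,-.307,0])
move_ptp(c+[0,0,.10-OFF],q); move_gripper(.05)
print(servo_line(c+[0,0,.0315-OFF],q,rate=.08,contact_N=6),current_position())
move_gripper(0.0); print("gap",current_finger_gap(),current_grip_force(),current_position(),current_clock())
z=current_position()[2]; servo_line([c[0],c[1],.145-OFF],q,rate=.2)
print(current_finger_gap(),current_grip_force(),current_force(),current_clock())
c=capture("side"); cv2.imwrite("pics/s5.png",cv2.resize(c["image"][100:280,180:420],(800,600)))
E
```

```text
collar ((626.7379760742188, -68.01129913330078), (77.44778442382812, 92.35539245605469), 58.454505920410156)
False [ 0.63628285 -0.30728601 -0.00381718]
gap 0.013745019402990223 29.99736785888672 [ 0.63571392 -0.30694413 -0.00439265] 23.4167
0.014117485361027061 29.996998608112335 [ 0.199417    0.56234427 -1.17768553] 24.1333
```

View pics/s5.png

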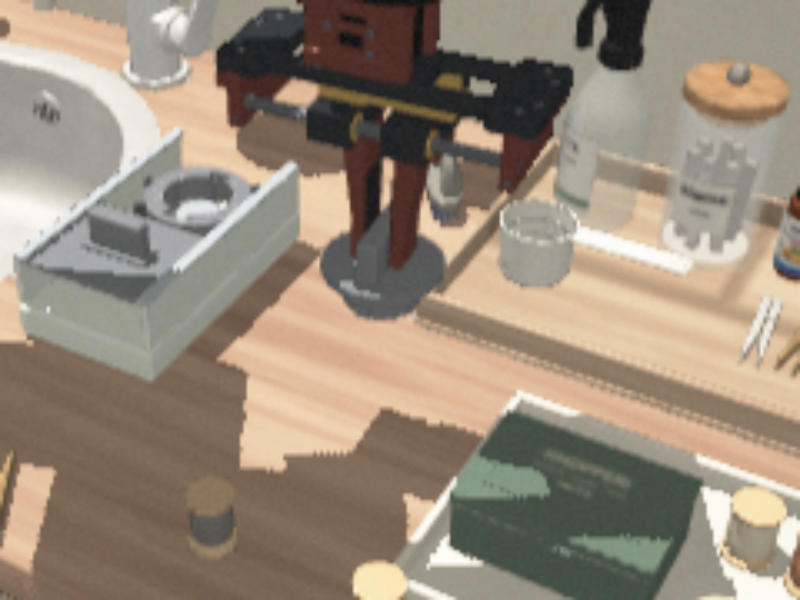

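The cap is held upright and centred at (380,270); the socket is open and the reels are undisturbed. Now the insertion: TCP z = underside − 4.4 mm, so fully down is about 0.0296.

Run:
```python
from h import *
q=down(HY); U=-.0044
servo_line([*SK,.110+U],q,rate=.2)
servo_line([*SK,.062+U],q,rate=.12); sleep(.2)
print(current_position(),current_force(),current_clock())
r=servo_line([*SK,.033+U],q,rate=.03,contact_N=9); p=current_position()
print(r,"underside",p[2]-U,p,current_force(),current_finger_gap(),current_clock())
```

```text
[ 0.62786912 -0.06903209  0.05859284] [ 0.14195599  0.06804513 -0.7342404 ] 26.275
True underside 0.03402076240436789 [ 0.62673267 -0.06876544  0.02962076] [-0.21792009  0.57714832  3.81080606] 0.013888805355955179 27.1667
```

The cap went straight in to an underside of 34.0 mm. Now press and turn clockwise in steps.

Run:
```python
from h import *
zt=.0296
for dz in (.0005,.001,.0015,.002,.0025,.003):
    servo_line([*SK,zt-dz],down(HY),rate=.01); f=current_force()
    print(dz,current_position()[2],f.round(1) if hasattr(f,'round') else f)
    if f[2]>11: break
z=zt-dz
for a in (15,30,45):
    servo_line([*SK,z],down(HY-np.radians(a)),rate=.02)
    print(a,np.round(current_position(),4),np.round(current_force(),1),np.round(current_torque(),2),round(current_finger_gap(),4),np.degrees(Ro.from_quat(current_orientation()).as_euler('zyx'))[0].round(1),current_clock())
```

```text
0.0005 0.02961892213471897 [-2.6  0.1  6.3]
0.001 0.02954177587973468 [-2.7  0.7  9.8]
0.0015 0.02955925543915469 [-4.2  0.7 14.4]
15 [ 0.6279 -0.0691  0.0296] [-1.9 -0.8 11.3] [ 0.1   0.68 -0.12] 0.014 -15.7 28.3417
30 [ 0.6283 -0.0693  0.0296] [-1.3 -0.  10.3] [-0.    0.56 -0.08] 0.0142 -0.7 28.75
45 [ 0.6283 -0.0693  0.0296] [-2.  -0.8  9.1] [-0.01  0.51 -0.11] 0.0137 14.3 29.1583
```

Run:
```python
from h import *
print(current_position(),current_force(),current_finger_gap())
c=capture("wrist"); cv2.imwrite("pics/w6.png",cv2.resize(c["image"],(800,600))); 
for n in ("wrist","side","top"):
    if n!="wrist": c=capture(n)
    P=near(allw(c),.6275,-.069,.034); b=zband(P,.066,.0895); t=zband(P,.084,.0895)
    print(n,len(b),rect(b) if len(b)>5 else "",len(t),rect(t) if len(t)>5 else "")
    if n=="side":
        cv2.imwrite("pics/s6.png",cv2.resize(c["image"][100:220,170:330],(800,600)))
    for q in ("thread_rust","thread_grey"):
        for d in silhouettes(n,q)[:1]:
            t=world(c,d["region"]); 
            if len(t): print(q,d["conf"],np.median(t,0).round(3))
```

```text
[ 0.62829045 -0.06934072  0.02959586] [-1.98268563 -0.82328378  9.11587132] 0.013736282238652907
wrist 3106 (array([636. , -68.6]), array([38.2, 29.1]), -37.3) 2370 (array([635.8, -68.5]), array([37.8, 28.9]), -37.3)
side 209 (array([625.5, -72.7]), array([52.8, 28.5]), -25.7) 70 (array([625.7, -72.7]), array([52.5, 28.3]), -25.7)
thread_rust 0.62 [ 0.552 -0.442  0.03 ]
thread_grey 0.53 [ 0.504 -0.34   0.029]
top 30 (array([618.2, -76.1]), array([62.9, 31.9]), -53.3) 5 
thread_rust 0.71 [ 0.555 -0.433  0.038]
thread_grey 0.54 [ 0.505 -0.331  0.039]
```

View pics/w6.png

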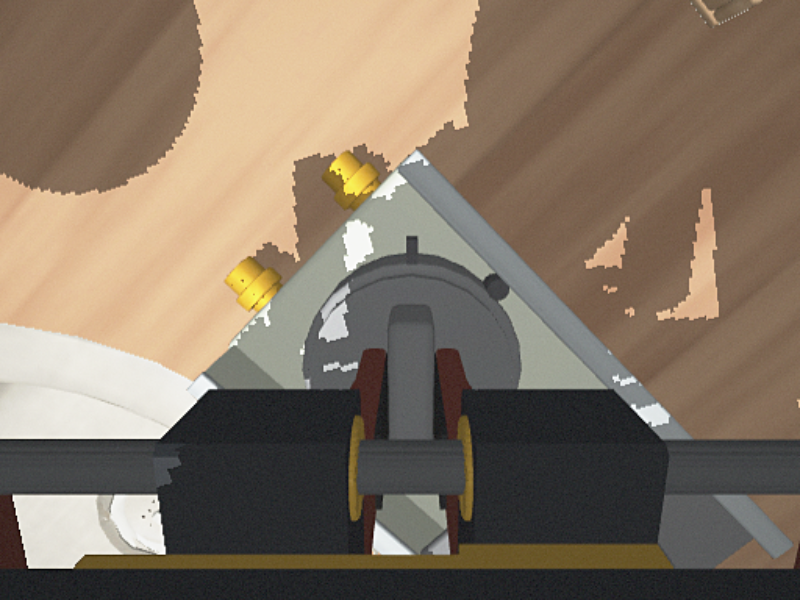

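View pics/s6.png

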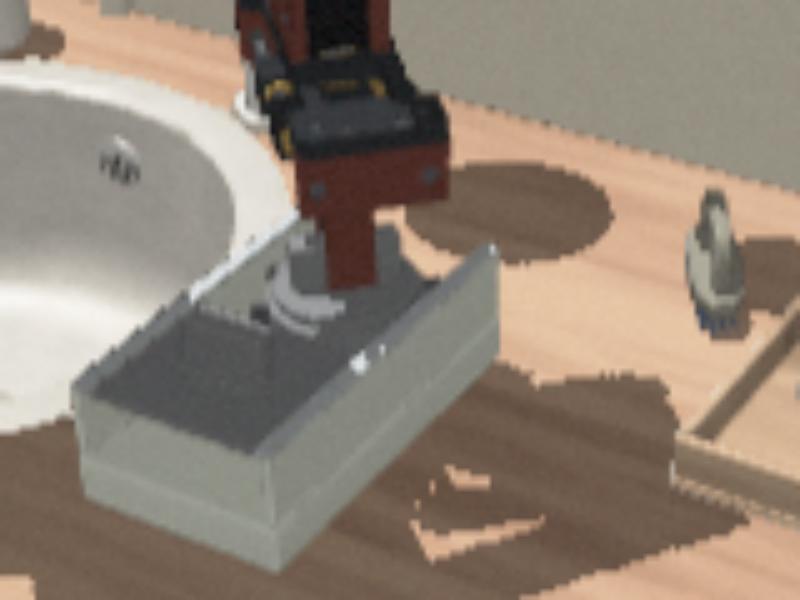

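The wrist view shows the bar (411,315) pointing straight at the rib (412,245), with the lock boss still 45° further on at (496,287). The cap is pressed down with 9 N at full depth, still gripped, and the reels haven't moved.

```bash
python3 -c "
from bench import *
print(current_clock(),close_job())"
```

```text
the job is handed in; nothing more can be done
29.6083 None
```

The job is handed in at 29.6 s: the guard is open to its near stop, and the cap is in the socket, pressed fully down, turned 45° clockwise to the ribs and still gripped, with the reels where they were.

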